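# Close and latch the lathe chuck-jaw case

### The arm

A 7-joint arm with a two-finger parallel gripper is mounted at the origin on the work surface. World frame = base frame: x ahead of the robot, y to its left, z up, the work surface at z = 0. Lengths are in mm, angles in rad, forces in N, time in s.
With the tool pointing down it reaches from about 425 to 950 mm from the base axis. Payload 16.7 kg.
Tool frame: the origin (TCP) lies midway between the tips of the shut fingers; the grasp point (between the pads) lies 19 mm behind it; z points along the fingers, x is the direction in which the jaws open and shut, and the axes are right-handed (so a half turn about z gives the same grasp; the last joint's range is limited). The gripper opens to 94 mm and grips with 3 to 60 N. Pads are 16 mm wide; open, the fingers measure 119 mm over their backs; the gripper's body (75 mm by 177 mm) begins 78 mm behind the grasp point.
Start: joints at [1.03, 0.426, 0.074, 1.606, -0.034, 1.111, -0.067], TCP at [257.093, -624.081, 205.467] pointing down, gripper open.
Joint ranges: [-2.85, 2.85], [-0.5, 2.14], [-1.23, 1.37], [0.21, 2.46], [-1.02, 4.16], [0.16, 2.05], [-2.73, 2.73]. Speed limits (rad/s): [1.89, 1.89, 2.39, 2.39, 3.01, 3.01, 3.01].

### API

Orientations are given as a rotation vector (axis times angle).
In Python, from workcell import bot gives the robot as it stands. The module is installed in compiled form; this text tells all that it offers. Calls block until the motion is done:
- bot.goto(position, orientation): joint-space move of the TCP to a pose.
- bot.move_straight(position, max_speed=150, frame=None, max_force=None): straight line of the TCP; frame=None keeps the orientation; max_speed is the mean speed in mm/s. With max_force (N) it stops when the force on the tool has changed by that much, and returns True; else False.
- bot.move_j(angles): joint-space move.
- bot.let_go() and bot.grasp(grasp_force=None): open the fingers fully, or close them until they stop; grasp_force is the grip in N (None keeps the last).
- bot.sleep(seconds).
- bot.inverse_kinematics(position, orientation): joint angles nearest the present ones, or None.
- bot.observe(): the state.
- bot.camera(name): name is "scene" or "top"; returns the picture (384x512x3 uint8, blue, green, red); there is no depth.
- bot.camera_info(name): a dict with "fx", "fy", "cx", "cy" (pixels), "R" (3x3) and "t" (3): a world point X has camera coordinates R X + t. Camera axes: x right, y down, z forward; pixel columns grow to the right and rows downward; lengths in mm; the calibration is good to about 2 mm. A picture is of the moment at which its call begins. camera_info takes no time and is no camera call.
A pose or a line that the arm cannot do raises bot.IKError and nothing moves.
- bot.close_job(): hands the job in, once; it reports no verdict.
The state is a dict: "clock": time; "joint_positions": joint angles; "joint_velocities": joint speeds; "effort": joint torques, N m; "eef_pos": TCP position; "orientation": TCP orientation; "ft_force": force on the tool from outside, world axes, zero at the start; "ft_torque": the same for the moment, N m; "width": finger opening in mm.
Only numpy, scipy, OpenCV 4.12 (cv2) and the standard library are available. Lean on these libraries where they do the work, as an engineer would, in place of code of your own. Each camera call takes 0.05 s, during which the arm holds its last target. There are 200 camera calls.

### The job

Lower the open lid of the wooden chuck-jaw case until it is fully shut, guiding it down rather than letting it slam. Then turn the steel catch on the front block inwards over the lid, so that it points straight along the dark line on the lid, and leave the things standing around the case where they are.

Things in the scene. Friction and masses are not known exactly. Their poses are not given: they have to be found in the camera images.
- case: (Sizes in mm) Brown wooden case fixed to the bench, 160 (x) by 220 (y) by 80 high, walls 8, steel jaws inside, below the rim. Origin: centre of the underside. Its -x side is the front (towards the robot, yawed up to 0.4 rad), the lid is hinged at +x. Against the middle of the front stands a wooden block 50 (x) by 60 (y), 91.5 high, centred 105 before the origin, which carries the catch
- lid (a joint): Hinge angle of the plywood lid: 0 = shut, flat on the rim; positive = open, 1.57 = upright. Starts at 0.8 to 1.3. Stiff hinge: the lid (about 0.25 kg) stays at any angle it is left at and must be pushed all the way down, with 1 to 4 N near its free edge, on its outer face, which is the upper face when shut and looks up and away from the robot when open
- lid_hinge (a point): Point on the hinge axis at mid-width, 80 behind the case's origin (+x), 80.5 above the bench; its frame turns with the lid. The lid is a slab 160 (from hinge to free edge) by 220 by 10 thick; shut, its underside is at this height and its outer face 90.5 above the bench
- lid_edge (a point): Middle of the lid's free edge, on the outer face, 160 from the hinge; its frame turns with the lid. A dark inlaid line, 4 wide and 70 long, runs on the outer face from this point straight towards the hinge, square to the free edge
- catch (a joint): Angle of the steel turn catch about its vertical pivot, anticlockwise from above: 0 = pointing to the case's +x, over the lid along the dark line; 1.57 = to the case's +y. Starts at 1.45 to 2.1, clear of the lid, which shuts past it. No stop at 0: it turns from -0.7 to 2.5, stays where it is left, and needs about 1.5 N at the peg
- catch_pivot (a point): Pivot of the catch, at its underside, 92.5 above the bench, 105 before the case's origin (-x). The catch is a flat steel bar 14 wide, 8 thick, 62 long from pivot to pointed tip, with a round foot 28 across at the pivot and a 2.5 mm screw head on it; turned in, it passes 2 mm above the shut lid
- catch_peg (a point): Top centre of the upright round steel peg on the catch, 12 in diameter, rising 30 above the bar, 45 mm from the pivot along the bar: to be pushed sideways or pinched; top 130.5 above the bench
- bowl: Bystander: turned dark wooden bowl, 120 across, 50 high, beside the case; origin under its centre
- jar: Bystander: closed amber glass jar with dark cap, 68 across, 90 high, beside the case; origin under its centre
- sander: Bystander: dark-topped sanding block 100 by 60 by 28, beside the case; origin under its centre

How it is judged (in metres and radians):
On the way, in this order (a step that is already met when the one before it is completed fails the run):
1. the lid is shut while the catch is still clear of it (value of joint lid below 0.04 rad and value of joint catch above 1.1 rad), for 0.1 s.
2. the catch is turned in over the shut lid, along the dark line (value of joint lid below 0.04 rad and value of joint catch between -0.2 and 0.2 rad), for 0.2 s.
At the end, for the whole second after the job is handed in: The lid is shut to within 0.04 rad (6 mm at its free edge), the catch rests within 0.2 rad (11 degrees) of the dark line on the lid, and the bowl, jar and sanding block are within 30 mm of where they stood (all of step 2 and velocity of joint catch between -0.1 and 0.1 rad/s and distance of each of bowl, jar, sander from where it was at the start of the episode below 0.03 m); the robot touches nothing.
It fails at once if the lid slams: it comes down faster than 3 rad/s (about 0.5 m/s at its free edge) (velocity of joint lid below -3 rad/s).
It fails at once if the catch is turned in over the case while the lid is still open (value of joint lid above 0.15 rad and value of joint catch below 0.9 rad).
It fails at once if the bowl, jar or sanding block is pushed more than 30 mm or tipped over (distance of any of bowl, jar, sander from where it was at the start of the episode above 0.03 m or angle between any of bowl, jar, sander's own z axis and vertical above 0.4 rad).
It also fails if it takes over 43 s, if anything falls off the work surface, if the arm or the gripper's body presses on something with over 40 N, if the wrist force passes 120 N, or if a joint passes its speed limit or range.

## Working session

There is one attempt and no reset: what is moved stays moved. The work goes in short steps, each a Python script; the robot and the scene stay as the last script left them, time stands still between calls to the robot, and variables do not carry over. Pictures are saved under pics/ and viewed, about 8 in all and at most 12, crops included, and the job is handed in when it is done.

```bash
mkdir -p pics; python3 - <<'E'
from workcell import bot
import cv2
for n in("scene","top"):
    im=bot.camera(n); cv2.imwrite(f"pics/{n}0_raw.png",im)
    cv2.imwrite(f"pics/{n}0.png",cv2.resize(im,(800,600),interpolation=cv2.INTER_CUBIC))
    print(n,bot.camera_info(n))
s=bot.observe();print(s["clock"],s["orientation"],s["width"],s["ft_force"])
E
```

```text
scene {'fx': 464.29760116233695, 'fy': 464.29760116233695, 'cx': 259.9719800999078, 'cy': 189.16419663541058, 'R': array([[ 0.71439553,  0.69958893,  0.01464088],
       [ 0.50234136, -0.49818295, -0.70672973],
       [-0.48712645,  0.51223928, -0.70733213]]), 't': array([-462.87545193, -195.38810892, 1395.75770325])}
top {'fx': 410.7900791291725, 'fy': 410.7900791291725, 'cx': 256.87077535497747, 'cy': 191.2662722741355, 'R': array([[-0.01565186, -0.99958183, -0.02431436],
       [-0.9830809 ,  0.01982288, -0.18209613],
       [ 0.18250196,  0.02105284, -0.98298007]]), 't': array([  70.19225037,  586.21215155, 1103.61158186])}
0.1 [-2.60992304e+00  1.74768660e+00  1.54783356e-03] 94.24271886098104 [-1.13790114 -0.6329836  -0.03239135]
```

View pics/scene0.png

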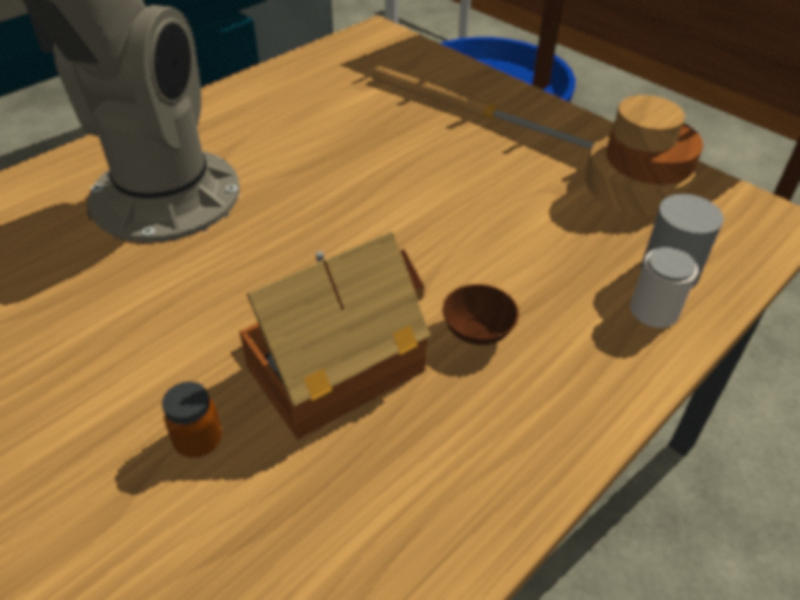

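View pics/top0.png

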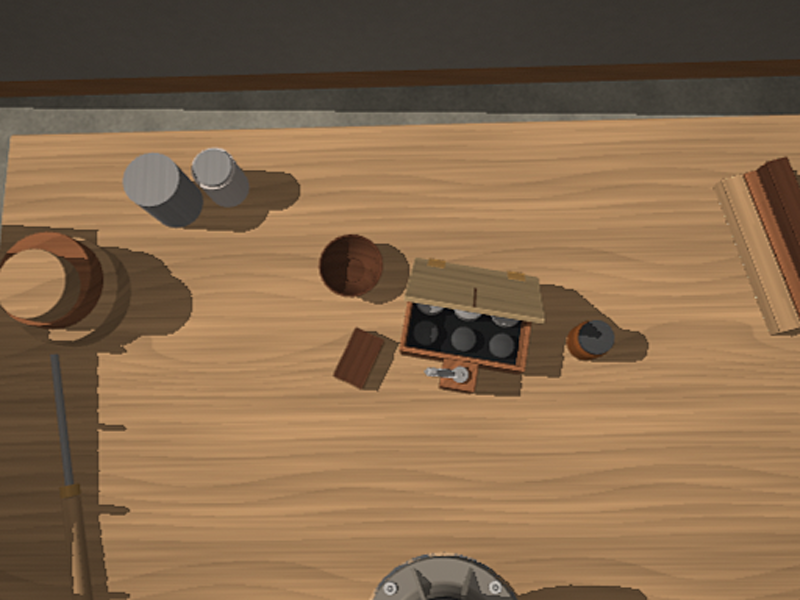

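Scene: the lid is open, with hinges at about (318,384) and (405,340). The lid corners are at (249,293) and (395,235), the jar at (192,420) and the bowl at (480,313). Top: the catch points towards the case's +y, with the pivot near (460,374) and the peg near (432,372). The sander is at (365,358). I'll enlarge both.

```bash
python3 - <<'E'
import cv2
a=cv2.imread("pics/top0_raw.png")[150:270,200:400]; cv2.imwrite("pics/topc.png",cv2.resize(a,None,fx=4,fy=4,interpolation=cv2.INTER_CUBIC))
a=cv2.imread("pics/scene0_raw.png")[140:290,140:340]; cv2.imwrite("pics/scenec.png",cv2.resize(a,None,fx=4,fy=4,interpolation=cv2.INTER_CUBIC))
E
```

```text
(no output)
```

View pics/topc.png

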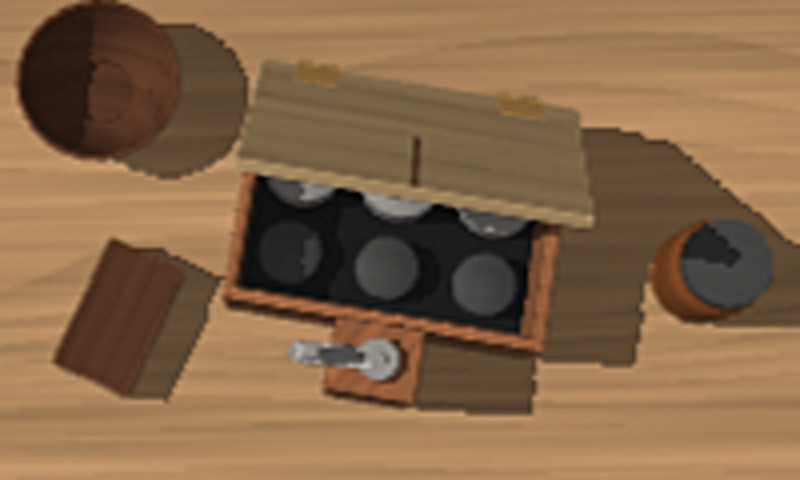

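View pics/scenec.png

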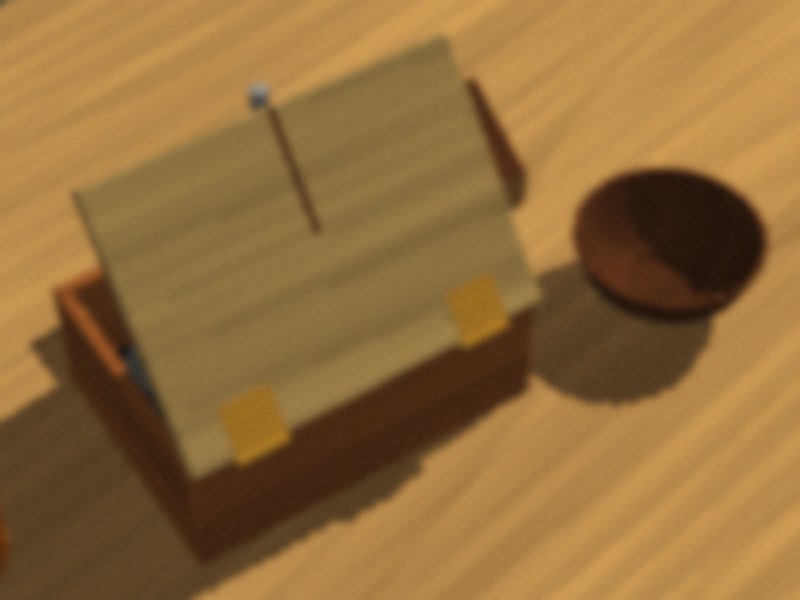

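```bash
cat > h.py <<'E'
import numpy as np
from workcell import bot
from scipy.spatial.transform import Rotation as R
from scipy.optimize import least_squares
def proj(n,P):
    c=bot.camera_info(n); q=c["R"]@P+c["t"]
    return np.array([c["fx"]*q[0]/q[2]+c["cx"],c["fy"]*q[1]/q[2]+c["cy"]])
def world(p,v): return R.from_euler("z",p[2]).apply(v)+[p[0],p[1],0]
def lid(a,d,y,h): return np.array([80-d*np.cos(a)+h*np.sin(a),y,80.5+d*np.sin(a)+h*np.cos(a)])
def cat(c,r,z): return np.array([-105+r*np.cos(c),r*np.sin(c),z])
E
cat > fit.py <<'E'
from h import *
L=lambda d,y,h=10:(lambda p:lid(p[3],d,y,h)); C=lambda r,z:(lambda p:cat(p[4],r,z)); F=lambda *v:(lambda p:np.array(v))
obs={"top":[(L(160,110),238,157),(L(160,-110),592,213),(L(160,-110,0),590,226),(L(160,0),415,186),(L(90,0),415,137),(L(0,110),265,62),(L(0,-110),580,113),
 (F(-80,-110,80),543,344),(F(-80,110,80),228,293),(F(-130,30,91.5),325,392),(F(-130,-30,91.5),412,405),(C(0,103),382,360),(C(45,130.5),299,351)],
"scene":[(L(160,-110),75,193),(L(160,110),445,38),(L(0,-110),193,476),(L(0,110),541,295),(F(80,-110,0),203,562),(F(80,110,0),527,388),(L(160,0),268,103),(L(90,0),319,233),(C(45,130.5),258,88)]}
off={"top":(200,150),"scene":(140,140)}
def f(p): return np.concatenate([proj(n,world(p,g(p)))-[off[n][0]+u/4-.4,off[n][1]+v/4-.4] for n in obs for g,u,v in obs[n]])
s=least_squares(f,[600,0,-.1,1,1.7],loss="soft_l1")
print(s.x.round(3)); print(f(s.x).reshape(-1,2).round(1).tolist())
p=s.x; np.save("p.npy",p)
for k,v in dict(edge=lid(p[3],160,0,10),hinge=lid(0,0,0,0),piv=cat(0,0,92.5),peg=cat(p[4],45,130.5),peg0=cat(0,45,130.5)).items(): print(k,world(p,v).round(1))
E
python3 fit.py
```

```text
Traceback (most recent call last):
  File "fit.py", line 8, in <module>
    s=least_squares(f,[600,0,-.1,1,1.7],loss="soft_l1")
  File "fit.py", line 7, in f
    def f(p): return np.concatenate([proj(n,world(p,g(p)))-[off[n][0]+u/4-.4,off[n][1]+v/4-.4] for n in obs for g,u,v in obs[n]])
                                     ~~~~^^^^^^^^^^^^^^^^^
  File "h.py", line 6, in proj
    c=bot.camera_info(n); q=c["R"]@P+c["t"]
ValueError: time passes only in moves, steps and waits
```

```bash
sed -i 's/^def proj/CI={n:bot.camera_info(n) for n in ("scene","top")}\ndef proj/; s/c=bot.camera_info(n); /c=CI[n]; /; ' h.py; sed -i 's/loss=/x_scale=[100,100,.3,.3,.3],loss=/' fit.py; python3 fit.py
```

```text
[ 5.50561e+02 -5.56190e+01 -1.83000e-01  9.40000e-01  1.64500e+00]
[[-1.2, -0.4], [0.8, 0.2], [0.4, 0.6], [-0.5, -0.4], [0.0, -0.0], [-1.3, -0.8], [-1.0, -1.1], [-0.2, 2.0], [-2.1, 1.3], [0.0, -0.4], [0.6, 0.1], [-1.4, -0.2], [2.6, -0.2], [-0.5, -0.4], [0.3, -2.4], [-0.1, 1.1], [0.1, 0.7], [-0.6, 1.0], [0.2, -0.2], [0.1, 0.8], [-0.7, -0.6], [-0.6, -0.0]]
edge [544.4 -54.5 215.6]
hinge [629.2 -70.2  80.5]
piv [447.3 -36.5  92.5]
peg [452.2   8.2 130.5]
peg0 [491.6 -44.7 130.5]
```

The fit is consistent: case at (550.6, -55.6), yaw -0.183, lid 0.94, catch about 1.65. Next I'll close the lid with shut fingers following its arc.

```bash
cat >> h.py <<'E'
def ori(yaw): # tool down, jaw axis along -y of a frame yawed by yaw
    return (R.from_euler("z",yaw)*R.from_matrix(np.array([[0,-1,0],[-1,0,0],[0,0,-1.]]).T)).as_rotvec()
E
cat > lid.py <<'E'
from h import *
import cv2
p=np.load("p.npy"); o=ori(p[2])
T=lambda a,d=138:world(p,lid(a,d,0,10)+[8,0,0])
bot.grasp(10)
P=bot.observe()["eef_pos"]
bot.move_straight([P[0],P[1],330],200)
q=T(1.2); bot.goto([q[0],q[1],330],o)
print("above",bot.observe()["clock"])
print(bot.move_straight(q,150,max_force=8))
f0=np.array(bot.observe()["ft_force"])
for a in np.arange(1.1,0.0,-.1):
    h=bot.move_straight(T(a),80,max_force=15)
    s=bot.observe(); print(round(a,2),h,s["eef_pos"].round(1),(s["ft_force"]-f0).round(1))
    if h: break
E
python3 lid.py
```

```text
above 4.625
False
1.1 False [584.4 -61.9 208.7] [ 0.1 -1.1  0.9]
1.0 False [572.1 -59.6 202.2] [ 0.3 -0.6  0.7]
0.9 False [560.4 -57.5 194.9] [-0.9 -0.5  0.9]
0.8 False [549.4 -55.5 186.4] [-0.1 -0.5  0.5]
0.7 False [539.4 -53.6 177. ] [-0.6 -0.4  1.7]
0.6 False [530.3 -51.9 166.5] [ 0.1 -0.3  0.8]
0.5 False [522.2 -50.4 155. ] [ 0.  -1.5  0.4]
0.4 False [515.5 -49.2 143.1] [-0.4 -1.6  0.5]
0.3 False [510.  -48.2 130.5] [0.5 0.1 0.2]
0.2 False [505.8 -47.3 117.5] [-0.3  0.  -0.6]
0.1 False [502.8 -46.8 104. ] [ 0.4 -0.7  0.5]
```

```bash
python3 - <<'E'
from h import *
import cv2
p=np.load("p.npy"); q=world(p,lid(0,145,0,10)+[8,0,0]); q[2]=85
f0=bot.observe()["ft_force"]
h=bot.move_straight(q,30,max_force=12); s=bot.observe(); print(h,s["eef_pos"],s["ft_force"]-f0)
bot.move_straight([q[0],q[1],200],200)
ims=[cv2.resize(bot.camera("top")[150:270,200:400],None,fx=4,fy=4,interpolation=cv2.INTER_CUBIC)]
cv2.imwrite("pics/top1.png",ims[0]); print(bot.observe()["clock"])
E
```

```text
True [497.26256513 -45.7193112   90.65832197] [-2.22661484 -0.80870979 11.05565464]
10.4167
```

View pics/top1.png

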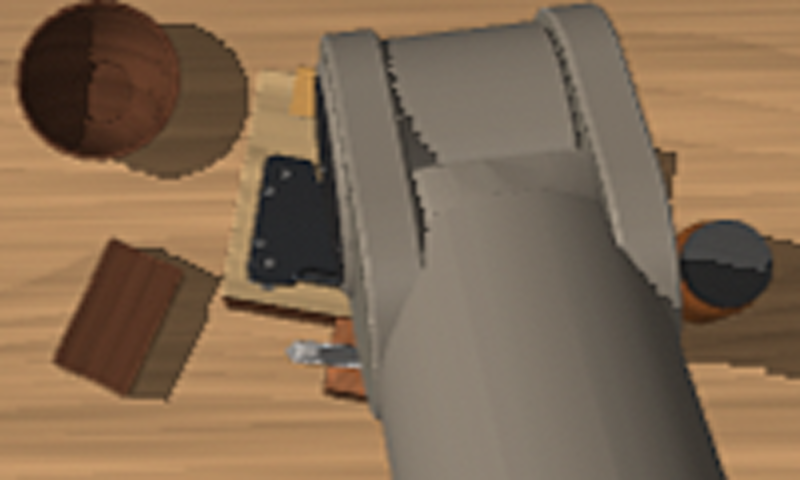

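The lid is shut: contact at 90.7 mm against 90.5 expected. The catch and bystanders haven't moved. I'll check the peg position in the scene view before gripping.

```bash
python3 - <<'E'
from h import *
import cv2
p=np.load("p.npy")
im=bot.camera("scene"); t=cv2.imread("pics/top0_raw.png")
a=cv2.resize(im[135:195,175:235],(400,400),interpolation=cv2.INTER_CUBIC)
b=cv2.resize(t[220:255,265:300],(400,400),interpolation=cv2.INTER_CUBIC)
cv2.imwrite("pics/peg.png",np.hstack([a,b]))
for n,o,k in(("scene",(175,135),400/60),("top",(265,220),400/35)):
  for l,r,z in(("pegtop",45,130.5),("pegbase",45,100.5),("tip",62,100.5),("piv",0,103)):
    print(n,l,((proj(n,world(p,cat(p[4],r,z)))+.5-o)*k).round())
E
```

```text
scene pegtop [194. 181.]
scene pegbase [200. 243.]
scene tip [239. 223.]
scene piv [ 93. 292.]
top pegtop [142. 201.]
top pegbase [139. 211.]
top tip [ 66. 204.]
top piv [334. 228.]
```

View pics/peg.png

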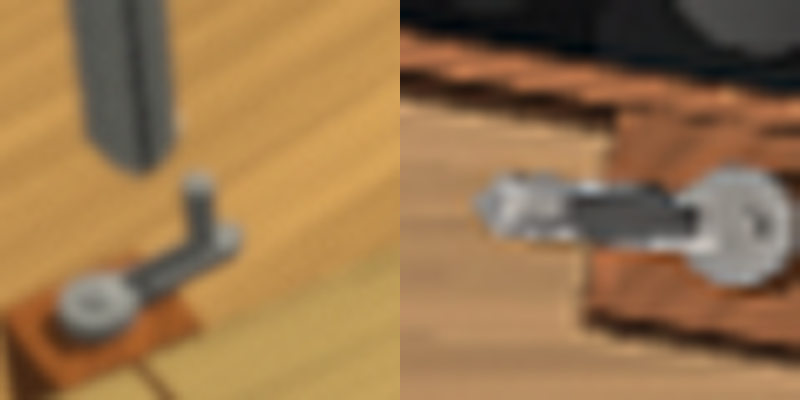

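Left, scene: peg top at (198,181) against predicted (194,181). Right, top: peg at about (140,200) against (142,201). My earlier top reading was the catch tip, so the pose holds. Next I'll pinch the peg and turn it.

```bash
cat > cat.py <<'E'
from h import *
import cv2
p=np.load("p.npy"); Z=106
best=None
for k in(0,-np.pi,np.pi):
    js=[bot.inverse_kinematics(world(p,cat(a,45,Z)),ori(p[2]+a+k)) for a in(p[4],.8,0)]
    print(k,[None if j is None else np.round(j,2).tolist() for j in js])
    if all(j is not None for j in js):
        m=max(abs(j[6]) for j in js)
        if best is None or m<best[0]: best=(m,k)
k=best[1]; print("use",k)
q=world(p,cat(p[4],45,Z)); o=ori(p[2]+p[4]+k)
bot.let_go(); bot.goto([q[0],q[1],200],o)
print(bot.move_straight(q,100,max_force=10)); bot.grasp(15)
s=bot.observe(); print("grip",s["width"],s["clock"],s["ft_force"])
A=np.linspace(p[4],0,11)[1:]
for a in A:
    h=bot.move_straight(world(p,cat(a,45,Z)),60,frame=ori(p[2]+a+k),max_force=25)
    s=bot.observe(); print(round(a,2),h,s["width"].round(1),s["ft_force"].round(1))
    if h: break
print(s["clock"])
E
python3 cat.py
```

```text
0 [[0.35, 0.24, -0.57, 2.16, 0.18, 0.79, -0.44], [0.28, 0.27, -0.45, 2.1, 0.16, 0.8, -1.22], [0.26, 0.28, -0.34, 2.08, 0.13, 0.8, -1.92]]
-3.141592653589793 [[0.73, 0.35, -1.02, 2.14, 0.39, 0.86, 2.5], [0.75, 0.41, -1.02, 2.07, 0.45, 0.9, 1.66], [0.81, 0.43, -1.02, 2.05, 0.47, 0.91, 0.92]]
3.141592653589793 [[0.73, 0.35, -1.02, 2.14, 0.39, 0.86, 2.5], [0.75, 0.41, -1.02, 2.07, 0.45, 0.9, 1.66], [0.81, 0.43, -1.02, 2.05, 0.47, 0.91, 0.92]]
use 0
False
grip 11.277014379991675 15.6583 [ 2.00821036 -0.42162786  0.07461799]Traceback (most recent call last):
  File "cat.py", line 19, in <module>
    s=bot.observe(); print(round(a,2),h,s["width"].round(1),s["ft_force"].round(1))
                                        ^^^^^^^^^^^^^^^^
AttributeError: 'float' object has no attribute 'round'
```

```bash
python3 - <<'E'
from h import *
import cv2
p=np.load("p.npy"); Z=106
s=bot.observe(); print(s["orientation"],ori(p[2]+p[4]*.9),s["eef_pos"],world(p,cat(p[4]*.9,45,Z)))
for a in np.linspace(p[4],0,11)[2:]:
    h=bot.move_straight(world(p,cat(a,45,Z)),60,frame=ori(p[2]+a),max_force=25)
    s=bot.observe(); print(round(a,2),h,round(s["width"],1),s["ft_force"].round(1))
    if h: break
else:
    bot.let_go(); q=s["eef_pos"]; bot.move_straight([q[0],q[1],230],150)
    bot.goto([q[0]-30,q[1]-300,300],ori(p[2]))
    t=bot.camera("top")[200:260,265:345]; c=bot.camera("scene")[130:230,150:290]
    cv2.imwrite("pics/end.png",np.hstack([cv2.resize(t,(400,300),interpolation=3),cv2.resize(c,(400,300),interpolation=3)]))
    cv2.imwrite("pics/end_top.png",bot.camera("top"))
print(bot.observe()["clock"])
E
```

```text
[-3.11281180e+00  4.21469304e-01 -7.44130155e-04] [ 3.11238476 -0.42739383  0.        ] [459.67680935   7.25299535 106.07834275] [459.44323417   6.8152996  106.        ]
1.32 False 11.3 [ 3.9  4.8 -0.9]
1.15 False 11.4 [ 4.   5.2 -2.1]
0.99 False 11.8 [ 6.1  5.9 -2.6]
0.82 False 11.7 [ 7.5  5.9 -5. ]
0.66 False 11.8 [ 8.2  3.8 -5.2]
0.49 False 11.4 [ 9.6  4.5 -5. ]
0.33 False 11.6 [ 9.5  0.1 -4.5]
0.16 False 11.6 [ 9.3 -0.3 -5.4]
0.0 False 11.9 [ 9.2 -1.3 -5.6]
22.4417
```

View pics/end.png

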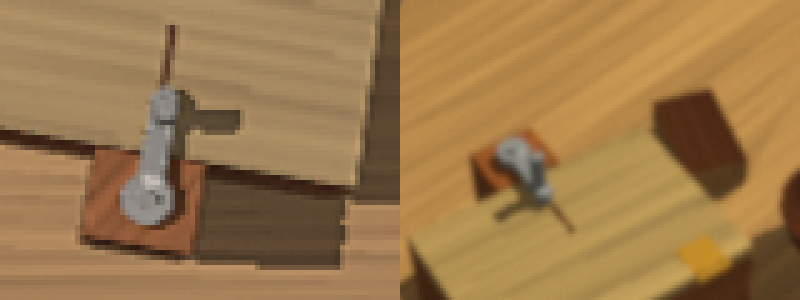

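The catch runs from its pivot at (148,200) to its tip at (166,88). The dark line continues to (172,25), within about 0.05 rad, and the lid is flat. I'll check the bystanders by image difference and hand in.

```bash
python3 - <<'E'
from workcell import bot
import cv2
a=cv2.imread("pics/top0_raw.png");b=cv2.imread("pics/end_top.png")
for n,(x,y,w,h) in dict(bowl=(203,149,44,42),sander=(212,208,38,44),jar=(362,204,32,28)).items():
    d=cv2.absdiff(a,b)[y:y+h,x:x+w].max(2); print(n,d.mean().round(2),(d>30).mean().round(3))
s=bot.observe(); print(s["clock"],s["ft_force"])
bot.close_job()
E
```

```text
bowl 3.66 0.0
sander 4.63 0.0
jar 14.66 0.141
22.4417 [-0.32131194  0.36767195  0.23724164]
the job is handed in; nothing more can be done
```

The lid is shut and the catch is turned in along the dark line. I handed the job in at 22.4 s of the 43 s allowed; it reports no verdict.

- **Lid:** I guided it down with shut fingers following its arc, at about 0.6 rad/s. It met firm contact at 90.7 mm (90.5 expected), and the top picture then showed it flat with the catch still clear.
- **Catch:** I pinched the peg, turned it along its arc to 0, released it and backed off. In the last picture it lies along the line within about 0.05 rad, and the wrist force is about zero.
- **Bystanders:** Comparing the first and last top pictures, the bowl and sanding block areas are unchanged. The jar area differs in 14% of its pixels. I put this down to changed shadow (the lid has closed and the arm is parked on that side), but I did not check it separately. The arm did not work near the jar, which looked in place after the lid was shut.
- **Disagreement:** My first top-view reading of the peg was about 2.6 px off the pose fit because I had picked the catch tip. A closer crop settled it before I gripped.

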